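# Close the wind kerb beside the gas ring

### The job

The low brick kerb that keeps the wind off the gas ring has lost its last brick. Take the loose short brick that is as high as the kerb, not the flat thin slip, and stand it on the counter butted flush against the kerb's free end, the end without the tall pier, in line with the row so that no gap is left. Leave the slip and the glass jar where they are, and let go.

Things in the scene. Friction and masses are not known exactly. Their poses are not given: they have to be found in the camera images.
- brick_mid (a point): Centre of the loose short red brick: 110 mm long (its x axis), 50 mm wide (y), 65 mm high (z), 0.5 to 0.85 kg, standing on the counter (z = 0), so the centre is 32.5 mm up. Same section as the kerb; it may go in either end first.
- kerb_end (a point): Centre of the flat free end face of the fixed kerb, 32.5 mm up. The x axis points out of that face along the row, away from the kerb; y runs across the row, z up. The kerb is 50 mm wide and 65 mm high, mortared down, and reaches 240 mm back from this face (-x) to a pier 100 mm square and 138 mm high. Brick butted flush: its centre is 55 mm out along x from this point.
- slip_mid (a point): Centre of a loose flat red-brick slip, a bystander: 130 mm long (x), 50 mm wide (y), only 25 mm high, lying on the counter. Not to be moved.
- jar_mid (a point): Centre, half-way up, of an upright closed glass jar with a steel lid, 72 mm across and 100 mm high, a bystander standing on the counter. Not to be moved.
There are look-alikes about, which are no part of the job. Leave any black look-alike of the part that bears brick_mid alone.

How it is judged:
At the end, for the whole second after the job is handed in: The short brick stands on the counter at the kerb's free end, as high as the kerb: gap to the end face under 10 mm, sideways offset from the row under 12 mm, turned no more than 10 degrees from the row, centre height within 8 mm of the kerb's and leaning under 0.1 rad (x of brick_mid in the frame of kerb_end between 0.049 and 0.065 m and y of brick_mid in the frame of kerb_end between -0.012 and 0.012 m and z of brick_mid in the frame of kerb_end between -0.008 and 0.008 m and angle between the x axis of brick_mid and the x axis of kerb_end, either way round below 0.175 rad and angle between the z axis of brick_mid and the z axis of kerb_end, either way round below 0.1 rad); the robot touches nothing.
It fails at once if the brick slip is moved more than 30 mm (distance of slip_mid from where it was at the start of the episode above 0.03 m).
It fails at once if the glass jar is moved more than 30 mm or tipped (distance of jar_mid from where it was at the start of the episode above 0.03 m or angle between jar_mid's own z axis and vertical above 0.5 rad).
It also fails if it takes over 38 s, if anything falls off the work surface, if the arm or the gripper's body presses on something with over 40 N, if the wrist force passes 120 N, or if a joint passes its speed limit or range.

### The arm

A 7-joint arm with a two-finger parallel gripper is mounted at the origin on the work surface. World frame = base frame: x ahead of the robot, y to its left, z up, the work surface at z = 0. Lengths are in m, angles in rad, forces in N, time in s.
With the tool pointing down it reaches from about 0.425 to 0.875 m from the base axis. Payload 4.7 kg.
Tool frame: the origin (TCP) lies at the very end of the fingers, on their centre line; the grasp point (between the pads) lies 19 mm behind it (grip_point_offset is the distance from the TCP to the grasp point, in m); x points along the fingers, z is the direction in which the jaws open and shut, and the axes are right-handed (so a half turn about x gives the same grasp; the last joint's range is limited). The gripper opens to 87 mm and grips with 3 to 60 N. Pads are 19 mm wide; open, the fingers measure 117 mm over their backs; the gripper's body (75 mm by 190 mm) begins 51 mm behind the grasp point.
Start: joints at [1.345, 0.321, -0.07, 1.45, 0.023, 1.371, -0.057], TCP at [0.154, -0.631, 0.223] pointing down, gripper open.
Joint ranges: [-2.86, 2.86], [-0.3, 2.09], [-1.38, 1.24], [0.06, 2.45], [-1.56, 4.7], [0.09, 2.05], [-2.69, 2.69]. Speed limits (rad/s): [2.57, 2.57, 3.14, 3.14, 3.14, 3.14, 3.14].

### API

Orientations are given as a rotation vector (axis times angle).
In Python, from bench import get_state, get_image, calibration, close_job, grip_point_offset gives the robot as it stands.
- The arm moves only by the tool play_rows, never from a script. Its argument "targets" is a list of rows, each an object with "claw": the closure, from 0 (fully open) to 1 (shut); "linear": the shift along the tool's x, y, z as a fraction of full scale, a list of three; "rotation": the turn, a rotation vector about the tool's x, y, z as a fraction of full scale, a list of three. In form: [{"claw": claw, "linear": [x, y, z], "rotation": [wx, wy, wz]}, ...]. A call has 1 to 10 rows; each row shifts and turns the pose as measured when the row begins, along the tool's axes as they then stand; what a row does not reach is not made up. Full scale, the value 1, is 2.5 cm for a shift and 90 degrees for a turn. A row lasts 1/12 s, in which the tool goes at most 41.7 mm and 7.16 degrees, less where a joint would pass 70% of its speed; a pose out of reach is approached as far as the arm can. A call with a number of a shift or a turn outside -1 to 1 is refused whole. A call with a gripper value outside its range is refused whole. The fingers move at their own pace and stop on an object; "newtons" is the grip in N (left out, the last holds). Time passes only in rows, so rows that do not move let the fingers close. It gives the time, the measured TCP pose, the force and the opening at its end, in the units of the state.
- get_state(): the state, without advancing time (a new reading comes with each control period).
- get_image(name): name is "scene" or "top" or "wrist"; returns the picture (400x640x3 uint8, blue, green, red); there is no depth.
- calibration(name): a dict with "fx", "fy", "cx", "cy" (pixels), "rvec" (rotation vector, rad) and "tvec" (3), from world to camera coordinates, as OpenCV has them; the wrist camera has in their place "hand_eye" (4x4, takes a point from camera to tool coordinates, whose origin is the TCP and whose axes are the tool frame's). Camera axes: x right, y down, z forward; pixel columns grow to the right and rows downward; lengths in m; the calibration is good to about 2 mm. A picture is of the moment at which its call begins: read the wrist's pose just before it. calibration takes no time and is no camera call.
- close_job(): hands the job in, once; it reports no verdict.
The state is a dict: "time": time; "joint_positions": joint angles; "qd": joint speeds; "joint_torque": joint torques, N m; "position": TCP position; "tool_rot": TCP orientation; "ft_force": force on the tool from outside, world axes, zero at the start; "torque": the same for the moment, N m; "grip_width": opening from 0.0 (shut) to 1.0 (fully open).
Only numpy, scipy, OpenCV 4.12 (cv2) and the standard library are available. Lean on these libraries where they do the work, as an engineer would, in place of code of your own. Each camera call takes 0.05 s, during which the arm holds its last target. There are 200 camera calls.

## Working session

There is one attempt and no reset: what is moved stays moved. The work goes in short steps, Python scripts to look and compute and a tool call to move; the robot and the scene stay as the last step left them, time stands still between calls to the robot, and variables do not carry over. Pictures are saved under pics/ and viewed, about 8 in all and at most 12, crops included, and the job is handed in when it is done.

Besides the shell and the picture viewer there is one more tool, called after "Emit:" by a JSON object that holds its "api" and its "payload". play_rows: Moves the arm, as the interface text tells. Shift numbers are shares of 2.5 cm and turn numbers shares of 90 degrees, none past 1 either way. Its arguments: {"type":"object","properties":{"targets":{"type":"array"},"newtons":{"type":"number"}},"required":["targets"]}

```bash
ls; mkdir -p pics; python3 - <<'E'
from bench import *
import cv2
for n in("top","scene"):
    cv2.imwrite(f"pics/{n}0.png",get_image(n)); print(n,calibration(n))
print(calibration("wrist")); s=get_state(); print(s, grip_point_offset)
E
```

```text
pics
top {'fx': 363.3604805206921, 'fy': 363.3604805206921, 'cx': 316.64422647310863, 'cy': 205.18856450259068, 'rvec': array([ 2.14387279, -2.13946476,  0.09100747]), 'tvec': array([-0.17198145,  0.56216184,  0.80730004])}
scene {'fx': 507.298398958081, 'fy': 507.298398958081, 'cx': 325.38644666550397, 'cy': 199.43222894166448, 'rvec': array([ 1.35537414,  2.22501012, -0.89901244]), 'tvec': array([ 0.42897358, -0.28963171,  1.49940793])}
{'fx': 332.7129593461002, 'fy': 332.7129593461002, 'cx': 313.7365104667856, 'cy': 200.7115081781841, 'hand_eye': array([[-4.41630695e-04, -2.70308307e-01,  9.62773714e-01,
        -1.62294484e-01],
       [-4.43515111e-04, -9.62773660e-01, -2.70308495e-01,
         7.49945630e-02],
       [ 9.99999804e-01, -5.46381219e-04,  3.05304582e-04,
         9.25131453e-04],
       [ 0.00000000e+00,  0.00000000e+00,  0.00000000e+00,
         1.00000000e+00]])}
{'time': 0.1, 'joint_positions': array([ 1.34515108,  0.32177351, -0.07009032,  1.45155746,  0.02259487,
        1.37079578, -0.05689727]), 'qd': array([ 0.00040767, -0.00142879, -0.0009699 , -0.00277727, -0.00080385,
       -0.00162105, -0.00020968]), 'joint_torque': array([ 1.95574705e-05, -4.92572379e+01, -4.05669054e-01, -3.13396990e+01,
       -6.40911888e-02,  3.96093086e-02,  8.44340116e-05]), 'position': array([ 0.15418569, -0.63093571,  0.22155268]), 'tool_rot': array([ 1.03182505,  1.31459583, -1.03013916]), 'ft_force': array([ 1.12848584, -0.56551458,  0.85087936]), 'torque': array([-0.02776531, -0.00885451,  0.03622145]), 'grip_width': 0.9975625286783797} 0.0187
```

View pics/top0.png

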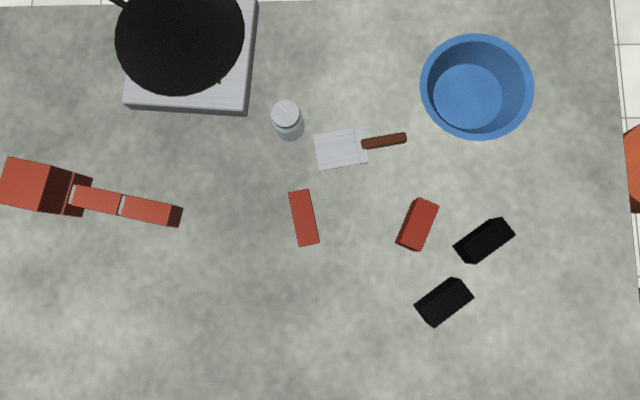

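View pics/scene0.png

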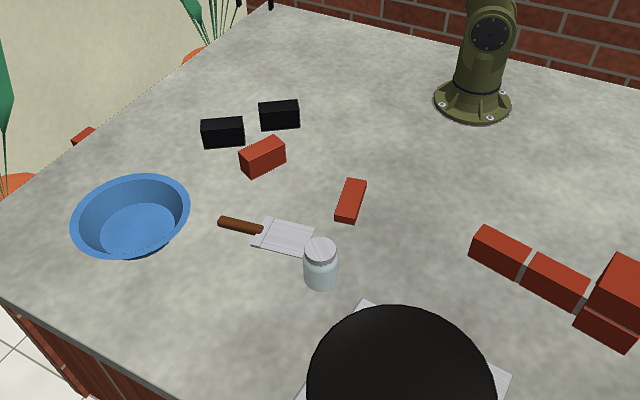

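The pictures show these candidates for the brick, as top-view pixels (scene-view pixels in brackets):
- Red block (417,224) [262,157], with tall side faces.
- Red flat slip (304,218) [350,200].
- Black blocks (484,240) and (444,302).
- Kerb bricks, fixed, at about (95,198) and (147,210). The free end is at about x=175–182, and the pier is at (35,185).

The jar is at (286,115). By the description I choose (417,224). Next I'll measure it and check a crop.

```bash
cat > h.py <<'E'
import numpy as np, cv2
from bench import *
from scipy.spatial.transform import Rotation as R
def cam(n):
    c=calibration(n); K=np.array([[c['fx'],0,c['cx']],[0,c['fy'],c['cy']],[0,0,1.]])
    if n=="wrist":
        s=get_state(); T=np.eye(4); T[:3,:3]=R.from_rotvec(s['tool_rot']).as_matrix(); T[:3,3]=s['position']
        W=T@c['hand_eye']; return K,W[:3,:3],W[:3,3]
    Rm=R.from_rotvec(c['rvec']).as_matrix(); return K,Rm.T,-Rm.T@c['tvec']
def ray(C,px,z):
    K,Rw,o=C; px=np.atleast_2d(px).astype(float)
    d=np.c_[px,np.ones(len(px))]@np.linalg.inv(K).T@Rw.T
    return (o+d*((z-o[2])/d[:,2])[:,None])[:,:2]
def proj(C,P):
    K,Rw,o=C; q=(np.atleast_2d(P)-o)@Rw@K.T; return q[:,:2]/q[:,2:]
def red(im): 
    h=cv2.cvtColor(im,cv2.COLOR_BGR2HSV); return ((h[...,0]<10)|(h[...,0]>172))&(h[...,1]>120), h[...,2]
def blobs(m,amin=200):
    cs,_=cv2.findContours(m.astype(np.uint8),cv2.RETR_EXTERNAL,cv2.CHAIN_APPROX_NONE)
    return [c[:,0] for c in cs if cv2.contourArea(c)>amin]
def rect(P):
    (c,wh,_)=cv2.minAreaRect((P*1000).astype(np.float32)); b=cv2.boxPoints((c,wh,_))/1000
    e1,e2=b[1]-b[0],b[2]-b[1]; e=e1 if np.hypot(*e1)>np.hypot(*e2) else e2
    return np.array(c)/1000,sorted(np.array(wh)/1000),np.degrees(np.arctan2(e[1],e[0]))%180,b
E
python3 - <<'E'
from h import *
im=cv2.imread("pics/top0.png"); m,v=red(im); C=cam("top"); print("cam",C[2].round(3))
print([int(v[p]) for p in((224,417),(245,410),(218,304),(210,147),(216,180),(198,95))])
for b in blobs(m&(v>130)):
    for z in(.025,.065):
        c,wh,a,bx=rect(ray(C,b,z)); print(b.mean(0).round(),z,c.round(4),np.round(wh,4),round(a,1), bx.round(3).tolist() if z==.065 else'')
crop=cv2.resize(im[170:270,370:540],None,fx=4,fy=4,interpolation=cv2.INTER_CUBIC)
cv2.imwrite("pics/crop1.png",crop)
s=get_state(); print(R.from_rotvec(s['tool_rot']).as_matrix().round(3))
E
```

```text
cam [ 0.461 -0.201  0.863]
[152, 152, 154, 170, 61, 173]
[419. 224.] 0.025 [ 0.5208 -0.4055] [0.0506 0.1127] 156.1 
[419. 224.] 0.065 [ 0.518  -0.3957] [0.0482 0.1073] 156.1 [[0.45899999141693115, -0.3959999978542328], [0.5569999814033508, -0.4399999976158142], [0.5770000219345093, -0.39500001072883606], [0.4790000021457672, -0.35199999809265137]]
[146. 210.] 0.025 [0.5523 0.2325] [0.0498 0.1125] 78.1 
[146. 210.] 0.065 [0.548  0.2118] [0.0474 0.1071] 78.1 [[0.5139999985694885, 0.164000004529953], [0.5600000023841858, 0.1550000011920929], [0.5820000171661377, 0.2590000033378601], [0.5360000133514404, 0.26899999380111694]]
[303. 217.] 0.025 [ 0.5356 -0.1389] [0.0478 0.1278] 12.1 
[303. 217.] 0.065 [ 0.532  -0.1419] [0.0455 0.1217] 12.1 [[0.46799999475479126, -0.13199999928474426], [0.47699999809265137, -0.1770000010728836], [0.5960000157356262, -0.1509999930858612], [0.5870000123977661, -0.10700000077486038]]
[ 96. 199.] 0.025 [0.5779 0.3563] [0.0503 0.1129] 78.9 
[ 96. 199.] 0.065 [0.5724 0.3296] [0.0479 0.1075] 78.9 [[0.5379999876022339, 0.28200000524520874], [0.5849999785423279, 0.2720000147819519], [0.6060000061988831, 0.3779999911785126], [0.5590000152587891, 0.3869999945163727]]
[ 23. 183.] 0.025 [0.6171 0.5419] [0.1122 0.1133] 168.4 
[ 23. 183.] 0.065 [0.6096 0.5065] [0.1068 0.1079] 168.4 [[0.5460000038146973, 0.4650000035762787], [0.6520000100135803, 0.4429999887943268], [0.6729999780654907, 0.5479999780654907], [0.5669999718666077, 0.5699999928474426]]
[634. 163.] 0.025 [ 0.664 -0.89 ] [0.0334 0.1807] 174.3 
[634. 163.] 0.065 [ 0.6543 -0.8571] [0.0318 0.1721] 174.3 [[0.5669999718666077, -0.8640000224113464], [0.7379999756813049, -0.8809999823570251], [0.7409999966621399, -0.8500000238418579], [0.5699999928474426, -0.8330000042915344]]
[[-0.     0.971  0.237]
 [ 0.002  0.237 -0.971]
 [-1.    -0.    -0.002]]
```

View pics/crop1.png

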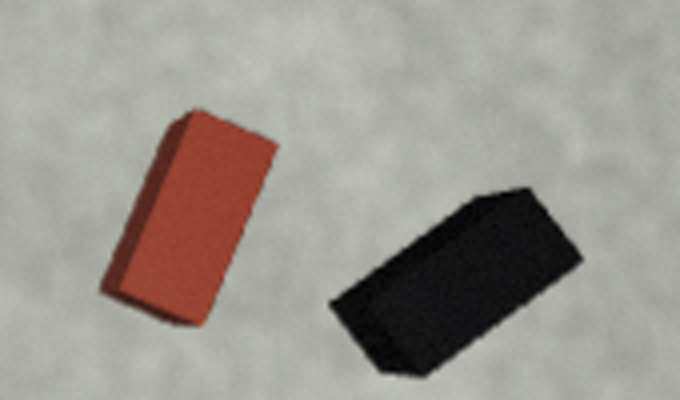

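The crop confirms the choice. The red block at full-frame (417,224) has tall side faces and a 110×50 mm top when cast at z=65 mm. The black twin sits at (484,240). First I'll move over the brick.

Emit:
{"api": "play_rows", "payload": {"targets": [{"claw": 0, "linear": [0, 1, -0.35], "rotation": [0, 0, 0]}, {"claw": 0, "linear": [0, 1, -0.35], "rotation": [0, 0, 0]}, {"claw": 0, "linear": [0, 1, -0.35], "rotation": [0, 0, 0]}, {"claw": 0, "linear": [0, 1, -0.35], "rotation": [0, 0, 0]}, {"claw": 0, "linear": [0, 1, -0.35], "rotation": [0, 0, 0]}, {"claw": 0, "linear": [0, 1, -0.35], "rotation": [0, 0, 0]}, {"claw": 0, "linear": [0, 1, -0.35], "rotation": [0, 0, 0]}, {"claw": 0, "linear": [0, 1, -0.35], "rotation": [0, 0, 0]}, {"claw": 0, "linear": [0, 1, -0.35], "rotation": [0, 0, 0]}, {"claw": 0, "linear": [0, 1, -0.35], "rotation": [0, 0, 0]}]}}

```text
time: 0.93
position: [0.3743, -0.4846, 0.214]
tool_rot: [1.046, 1.32, -1.047]
ft_force: [0.8, -0.9, 1.1]
grip_width: 1.0
```

```bash
cat >> h.py <<'E'
def togo(xyz,jaw):
    s=get_state(); M=R.from_rotvec(s['tool_rot']).as_matrix(); d=np.array(xyz)-s['position']
    # wanted tool: x down, z (jaw) at yaw `jaw` deg
    a=np.radians(jaw); z=np.array([np.cos(a),np.sin(a),0]); x=np.array([0,0,-1.]); W=np.c_[x,np.cross(z,x),z]
    rv=R.from_matrix(M.T@W).as_rotvec()
    print("t",round(s['time'],2),"pos",s['position'].round(4),"F",s['ft_force'].round(1),"grip",round(s['grip_width'],3),"q7",s['joint_positions'][6].round(2))
    print("linear now-axes(full scale)",(M.T@d/.025).round(2),"after-turn",(W.T@d/.025).round(2),"rot(fs)",(rv/(np.pi/2)).round(3))
E
python3 -c "
from h import *
togo([.518,-.396,.2],-113.9)"
```

```text
t 0.93 pos [ 0.3743 -0.4846  0.214 ] F [ 0.8 -0.9  1.1] grip 1.0 q7 -0.52
linear now-axes(full scale) [ 0.53  6.39 -2.19] after-turn [ 0.56  3.82 -5.57] rot(fs) [ 0.407 -0.005  0.008]
```

Emit:
{"api": "play_rows", "payload": {"targets": [{"claw": 0, "linear": [0, 1, -0.34], "rotation": [0, 0, 0]}, {"claw": 0, "linear": [0, 1, -0.34], "rotation": [0, 0, 0]}, {"claw": 0, "linear": [0, 1, -0.34], "rotation": [0, 0, 0]}, {"claw": 0, "linear": [0, 1, -0.34], "rotation": [0, 0, 0]}, {"claw": 0, "linear": [0, 1, -0.34], "rotation": [0, 0, 0]}, {"claw": 0, "linear": [0, 0, 0], "rotation": [0.079, 0, 0]}, {"claw": 0, "linear": [0, 0, 0], "rotation": [0.079, 0, 0]}, {"claw": 0, "linear": [0, 0, 0], "rotation": [0.079, 0, 0]}, {"claw": 0, "linear": [0, 0, 0], "rotation": [0.079, 0, 0]}, {"claw": 0, "linear": [0, 0, 0], "rotation": [0.079, 0, 0]}]}}

```text
time: 1.77
position: [0.4988, -0.3997, 0.2066]
tool_rot: [1.502, 1.02, -1.504]
ft_force: [-0.2, -0.7, 0.3]
grip_width: 1.002
```

```bash
python3 -c "
from h import *
togo([.518,-.396,.2],-113.9)"
```

```text
t 1.77 pos [ 0.4988 -0.3997  0.2066] F [-0.2 -0.7  0.3] grip 1.002 q7 -1.38
linear now-axes(full scale) [ 0.26  0.66 -0.43] after-turn [ 0.26  0.64 -0.45] rot(fs) [ 0.012 -0.008  0.014]
```

Emit:
{"api": "play_rows", "payload": {"targets": [{"claw": 0, "linear": [0.2, 0.66, -0.43], "rotation": [0.012, -0.008, 0.014]}, {"claw": 0, "linear": [0, 0, 0], "rotation": [0, 0, 0]}]}}

```text
time: 1.93
position: [0.518, -0.3959, 0.2001]
tool_rot: [1.515, 0.978, -1.516]
ft_force: [0.7, 1.8, -0.3]
grip_width: 0.997
```

```bash
python3 - <<'E'
from h import *
togo([.518,-.396,.2],-113.9)
C=cam("wrist"); im=get_image("wrist"); cv2.imwrite("pics/w1.png",im); m,v=red(im)
print(np.percentile(v[m],[5,25,50,75,95]))
for b in blobs(m&(v>110),800):
    c,wh,a,_=rect(ray(C,b,.065)); print(b.mean(0).round(),c.round(4),np.round(wh,4),round(a,1))
E
```

```text
t 1.93 pos [ 0.518  -0.3959  0.2001] F [ 0.7  1.8 -0.3] grip 0.997 q7 -1.43
linear now-axes(full scale) [0. 0. 0.] after-turn [0. 0. 0.] rot(fs) [-0.005 -0.     0.001]
[ 77. 179. 182. 185. 205.]
[ 72. 229.] [ 0.5757 -0.1682] [0.0421 0.0469] 12.9
[314. 187.] [ 0.519  -0.3972] [0.0485 0.1081] 156.1
```

View pics/w1.png

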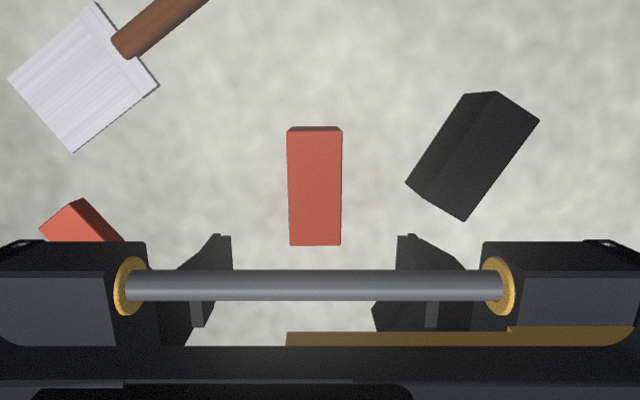

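The wrist view shows the red brick upright between the jaws at (314,187). The black twin at (472,155) and the slip at (80,225) are clear. The wrist and top measurements agree to within 2 mm, so I'll descend.

Emit:
{"api": "play_rows", "payload": {"targets": [{"claw": 0, "linear": [1, 0, 0], "rotation": [0, 0, 0]}, {"claw": 0, "linear": [1, 0, 0], "rotation": [0, 0, 0]}, {"claw": 0, "linear": [1, 0, 0], "rotation": [0, 0, 0]}, {"claw": 0, "linear": [1, 0, 0], "rotation": [0, 0, 0]}, {"claw": 0, "linear": [1, 0, 0], "rotation": [0, 0, 0]}, {"claw": 0, "linear": [0.8, 0, 0], "rotation": [0, 0, 0]}, {"claw": 0, "linear": [0.7, 0, 0], "rotation": [0, 0, 0]}, {"claw": 0, "linear": [0, 0, 0], "rotation": [0, 0, 0]}]}}

```text
time: 2.65
position: [0.5099, -0.4031, 0.0329]
tool_rot: [1.508, 0.979, -1.522]
ft_force: [-0.8, 0.3, -1.0]
grip_width: 0.998
```

```bash
python3 -c "
from h import *
togo([.5185,-.3965,.02],-113.9)"
```

```text
t 2.65 pos [ 0.5099 -0.4031  0.0329] F [-0.8  0.3 -1. ] grip 0.998 q7 -1.45
linear now-axes(full scale) [ 0.51  0.21 -0.38] after-turn [ 0.51  0.21 -0.38] rot(fs) [-0.005  0.004  0.003]
```

Emit:
{"api": "play_rows", "payload": {"targets": [{"claw": 0, "linear": [0, 0.21, -0.38], "rotation": [-0.005, 0.004, 0.003]}, {"claw": 0, "linear": [0.5, 0, 0], "rotation": [0, 0, 0]}, {"claw": 0, "linear": [0, 0, 0], "rotation": [0, 0, 0]}]}}

```text
time: 2.9
position: [0.5183, -0.3975, 0.0205]
tool_rot: [1.509, 0.983, -1.509]
ft_force: [-0.9, 0.3, -0.6]
grip_width: 0.999
```

```bash
python3 -c "
from h import *
togo([.5185,-.3965,.02],-113.9)"
```

```text
t 2.9 pos [ 0.5183 -0.3975  0.0205] F [-0.9  0.3 -0.6] grip 0.999 q7 -1.45
linear now-axes(full scale) [ 0.02 -0.01 -0.04] after-turn [ 0.02 -0.01 -0.04] rot(fs) [ 0. -0.  0.]
```

Aligned, so I'll close the gripper.

Emit:
{"api": "play_rows", "payload": {"newtons": 45, "targets": [{"claw": 1, "linear": [0, 0, 0], "rotation": [0, 0, 0]}, {"claw": 1, "linear": [0, 0, 0], "rotation": [0, 0, 0]}, {"claw": 1, "linear": [0, 0, 0], "rotation": [0, 0, 0]}, {"claw": 1, "linear": [0, 0, 0], "rotation": [0, 0, 0]}, {"claw": 1, "linear": [0, 0, 0], "rotation": [0, 0, 0]}, {"claw": 1, "linear": [0, 0, 0], "rotation": [0, 0, 0]}, {"claw": 1, "linear": [0, 0, 0], "rotation": [0, 0, 0]}, {"claw": 1, "linear": [0, 0, 0], "rotation": [0, 0, 0]}]}}

```text
time: 3.57
position: [0.5216, -0.3988, 0.0254]
tool_rot: [1.509, 0.976, -1.504]
ft_force: [-0.2, -0.8, -1.7]
grip_width: 0.575
```

```bash
python3 -c "
from h import *
togo([.5185,-.3965,.02],-113.9)"
```

```text
t 3.57 pos [ 0.5216 -0.3988  0.0254] F [-0.2 -0.8 -1.7] grip 0.575 q7 -1.45
linear now-axes(full scale) [ 0.21 -0.15 -0.03] after-turn [ 0.21 -0.15 -0.03] rot(fs) [ 0.001  0.001 -0.005]
```

The jaws stopped at 0.575 × 87 = 50 mm, so the brick is held. Now I'll lift it.

Emit:
{"api": "play_rows", "payload": {"targets": [{"claw": 1, "linear": [-0.5, 0, 0], "rotation": [0, 0, 0]}, {"claw": 1, "linear": [-1, 0, 0], "rotation": [0, 0, 0]}, {"claw": 1, "linear": [-1, 0, 0], "rotation": [0, 0, 0]}, {"claw": 1, "linear": [-1, 0, 0], "rotation": [0, 0, 0]}, {"claw": 1, "linear": [-1, 0, 0], "rotation": [0, 0, 0]}, {"claw": 1, "linear": [-0.6, 0, 0], "rotation": [0, 0, 0]}, {"claw": 1, "linear": [0, 0, 0], "rotation": [0, 0, 0]}]}}

```text
time: 4.15
position: [0.513, -0.3938, 0.15]
tool_rot: [1.507, 1.0, -1.517]
ft_force: [0.7, -0.3, -5.8]
grip_width: 0.572
```

```bash
python3 - <<'E'
from h import *
togo([.523,.09,.15],-11.6)
C=cam("wrist"); s=get_state(); im=get_image("wrist"); cv2.imwrite("pics/w2.png",im); m,v=red(im)
for b in blobs(m&(v>110),800):
    for dz in(.035,.04,.045): c,wh,a,_=rect(ray(C,b,s['position'][2]+dz)); print(b.mean(0).round(),dz,c.round(4),np.round(wh,4),round(a,1))
E
```

```text
t 4.15 pos [ 0.513  -0.3938  0.15  ] F [ 0.7 -0.3 -5.8] grip 0.572 q7 -1.43
linear now-axes(full scale) [  0.19  -7.44 -17.87] after-turn [ 0.   19.04 -3.5 ] rot(fs) [-1.136 -0.011  0.005]
[314. 316.] 0.035 [ 0.5012 -0.389 ] [0.0154 0.0508] 66.3
[314. 316.] 0.04 [ 0.5045 -0.3904] [0.0148 0.0488] 66.3
[314. 316.] 0.045 [ 0.5077 -0.3919] [0.0142 0.0468] 66.3
[ 40. 241.] 0.035 [ 0.5772 -0.2976] [0.0216 0.0284] 11.6
[ 40. 241.] 0.04 [ 0.5775 -0.3027] [0.0208 0.0273] 11.6
[ 40. 241.] 0.045 [ 0.5777 -0.3078] [0.0199 0.0261] 11.6
[313. 220.] 0.035 [ 0.5414 -0.4066] [0.0416 0.0509] 66.3
[313. 220.] 0.04 [ 0.5431 -0.4074] [0.0399 0.0488] 66.3
[313. 220.] 0.045 [ 0.5448 -0.4081] [0.0383 0.0468] 66.3
```

View pics/w2.png

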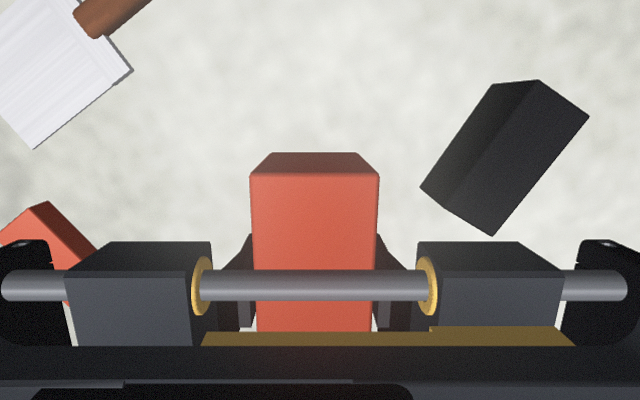

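The brick is held squarely: its top spans (250–378, 173–330), and the wrist reads −5.8 N, or about 0.6 kg. Now I'll carry it over.

Emit:
{"api": "play_rows", "payload": {"targets": [{"claw": 1, "linear": [0, -0.2, -0.5], "rotation": [0, 0, 0]}, {"claw": 1, "linear": [0, -0.4, -1], "rotation": [0, 0, 0]}, {"claw": 1, "linear": [0, -0.4, -1], "rotation": [0, 0, 0]}, {"claw": 1, "linear": [0, -0.4, -1], "rotation": [0, 0, 0]}, {"claw": 1, "linear": [0, -0.4, -1], "rotation": [0, 0, 0]}, {"claw": 1, "linear": [0, -0.4, -1], "rotation": [0, 0, 0]}, {"claw": 1, "linear": [0, -0.4, -1], "rotation": [0, 0, 0]}, {"claw": 1, "linear": [0, -0.4, -1], "rotation": [0, 0, 0]}, {"claw": 1, "linear": [0, -0.4, -1], "rotation": [0, 0, 0]}, {"claw": 1, "linear": [0, -0.4, -1], "rotation": [0, 0, 0]}]}}

```text
time: 5.03
position: [0.505, -0.1232, 0.1306]
tool_rot: [1.502, 1.026, -1.553]
ft_force: [0.8, -0.4, -6.3]
grip_width: 0.569
```

Emit:
{"api": "play_rows", "payload": {"targets": [{"claw": 1, "linear": [0, 0, 0], "rotation": [-0.079, 0, 0]}, {"claw": 1, "linear": [0, 0, 0], "rotation": [-0.079, 0, 0]}, {"claw": 1, "linear": [0, 0, 0], "rotation": [-0.079, 0, 0]}, {"claw": 1, "linear": [0, 0, 0], "rotation": [-0.079, 0, 0]}, {"claw": 1, "linear": [0, 0, 0], "rotation": [-0.079, 0, 0]}, {"claw": 1, "linear": [0, 0, 0], "rotation": [-0.079, 0, 0]}, {"claw": 1, "linear": [0, 0, 0], "rotation": [-0.079, 0, 0]}, {"claw": 1, "linear": [0, 0, 0], "rotation": [-0.079, 0, 0]}, {"claw": 1, "linear": [0, 0, 0], "rotation": [-0.079, 0, 0]}, {"claw": 1, "linear": [0, 0, 0], "rotation": [-0.079, 0, 0]}]}}

```text
time: 5.87
position: [0.4865, -0.0963, 0.1114]
tool_rot: [0.591, 1.584, -0.583]
ft_force: [0.2, 0.6, -5.9]
grip_width: 0.57
```

```bash
python3 - <<'E'
from h import *
# hover 60 mm short of the butted place: brick target + offset
u=np.array([np.cos(np.radians(-101.6)),np.sin(np.radians(-101.6))]); E=np.array([.5368,.1584])
b=E+.055*u; t=b-.0038*u; print("brick",b,"tcp",t)
h=t+.06*u; togo([*h,.15],-11.6)
E
```

```text
brick [0.52574071 0.10452336] tcp [0.52650481 0.10824575]
t 5.87 pos [ 0.4865 -0.0963  0.1114] F [ 0.2  0.6 -5.9] grip 0.57 q7 -0.65
linear now-axes(full scale) [-1.41  5.01 -3.24] after-turn [-1.54  5.93 -0.08] rot(fs) [-0.343 -0.059  0.003]
```

Emit:
{"api": "play_rows", "payload": {"targets": [{"claw": 1, "linear": [-0.5, 0, 0], "rotation": [-0.079, -0.012, 0]}, {"claw": 1, "linear": [-0.5, 0, 0], "rotation": [-0.079, -0.012, 0]}, {"claw": 1, "linear": [-0.5, 0, 0], "rotation": [-0.079, -0.012, 0]}, {"claw": 1, "linear": [-0.4, 0, 0], "rotation": [-0.07, -0.012, 0]}, {"claw": 1, "linear": [-0.1, 0.5, 0], "rotation": [0, 0, 0]}, {"claw": 1, "linear": [-0.1, 1, 0], "rotation": [0, 0, 0]}, {"claw": 1, "linear": [-0.1, 1, 0], "rotation": [0, 0, 0]}, {"claw": 1, "linear": [0, 0.8, 0], "rotation": [0, 0, 0]}, {"claw": 1, "linear": [0, 0.5, 0], "rotation": [0, 0, 0]}, {"claw": 1, "linear": [0, 0, 0], "rotation": [0, 0, 0]}]}}

```text
time: 6.7
position: [0.4961, 0.0107, 0.1494]
tool_rot: [0.21, 1.615, -0.201]
ft_force: [0.4, 0.3, -6.5]
grip_width: 0.57
```

```bash
python3 - <<'E'
from h import *
u=np.array([np.cos(np.radians(-101.6)),np.sin(np.radians(-101.6))])
t=np.array([.5265,.1082]); togo([*(t+.06*u),.15],-11.6)
C=cam("wrist"); im=get_image("wrist"); cv2.imwrite("pics/w3.png",im)
E
```

```text
t 6.7 pos [0.4961 0.0107 0.1494] F [ 0.4  0.3 -6.5] grip 0.57 q7 -0.38
linear now-axes(full scale) [-0.04  1.68  0.31] after-turn [-0.03  1.66  0.41] rot(fs) [-0.036 -0.034  0.   ]
```

View pics/w3.png

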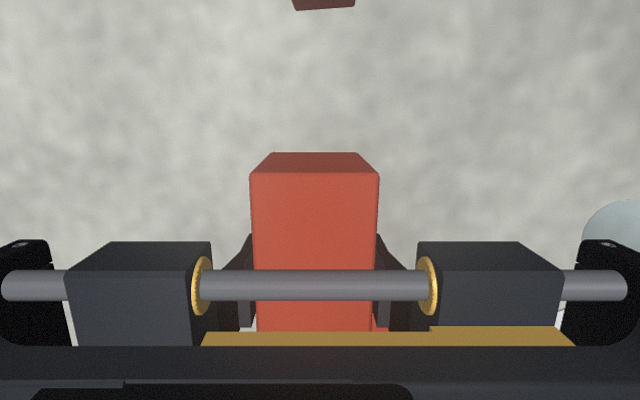

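The kerb's end face just enters at the top of the view, (292–355, 0–10). The brick is still square in the jaws. I'll correct the pose and move nearer.

Emit:
{"api": "play_rows", "payload": {"targets": [{"claw": 1, "linear": [0, 0.8, 0.3], "rotation": [-0.036, -0.034, 0]}, {"claw": 1, "linear": [0, 0.8, 0], "rotation": [0, 0, 0]}, {"claw": 1, "linear": [0, 0, 0], "rotation": [0, 0, 0]}]}}

```text
time: 7.0
position: [0.5089, 0.0456, 0.1445]
tool_rot: [0.161, 1.572, -0.166]
ft_force: [-0.7, 0.3, -5.4]
grip_width: 0.571
```

```bash
python3 - <<'E'
from h import *
u=np.array([np.cos(np.radians(-101.6)),np.sin(np.radians(-101.6))])
t=np.array([.5265,.1082]); togo([*(t+.06*u),.15],-11.6)
C=cam("wrist"); im=get_image("wrist"); cv2.imwrite("pics/w4.png",im); m,v=red(im)
print("col values",[(y,int(v[y,320])) for y in range(0,60,4)])
for lo,hi,z in((110,256,.065),(0,110,0)):
  for b in blobs(m&(v>=lo)&(v<hi),100):
    r=ray(C,b,z); c,wh,a,bx=rect(r); print((lo,hi),b.min(0),b.max(0),bx.round(4).tolist(),np.round(wh,4),round(a,1))
s=get_state()
M=R.from_rotvec(s['tool_rot']).as_matrix()
for y in(170,173,176): print(y,(np.r_[ray(C,[314,y],s['position'][2]+.0396)[0]-s['position'][:2],0]@M).round(4))
E
```

```text
t 7.0 pos [0.5089 0.0456 0.1445] F [-0.7  0.3 -5.4] grip 0.571 q7 -0.42
linear now-axes(full scale) [-0.22  0.2   0.18] after-turn [-0.22  0.2   0.19] rot(fs) [-0.004 -0.005  0.003]
col values [(0, 190), (4, 191), (8, 192), (12, 190), (16, 189), (20, 191), (24, 191), (28, 192), (32, 194), (36, 191), (40, 141), (44, 99), (48, 97), (52, 103), (56, 182)]
(110, 256) [256 301] [387 331] [[0.43959999084472656, -0.052400000393390656], [0.5476999878883362, -0.07479999959468842], [0.553600013256073, -0.04639999940991402], [0.445499986410141, -0.024000000208616257]] [0.0291 0.1104] 168.3
(110, 256) [250 153] [378 269] [[0.4514000117778778, 0.004699999932199717], [0.5460000038146973, -0.015300000086426735], [0.5651999711990356, 0.07580000162124634], [0.4706000089645386, 0.0957999974489212]] [0.0931 0.0968] 168.1
(110, 256) [282   0] [357  41] [[0.5134999752044678, 0.16269999742507935], [0.5612000226974487, 0.1525000035762787], [0.5662000179290771, 0.1761000007390976], [0.5184999704360962, 0.18629999458789825]] [0.0241 0.0488] 168.0
170 [-0.0004  0.0533  0.0018]
173 [-0.0004  0.0522  0.0018]
176 [-0.0003  0.051   0.0018]
```

View pics/w4.png

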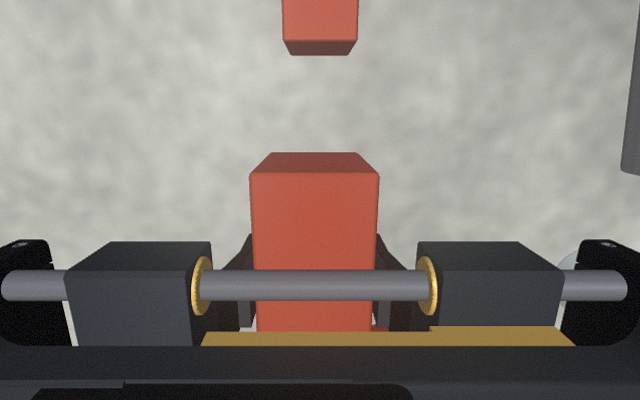

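The wrist view agrees with the top view: kerb end edge at (282–357, 41), axis 78°, end mid about (0.536,0.158). I'll move to a 10 mm gap, then lower.

```bash
cat >> h.py <<'E'
u=np.array([np.cos(np.radians(-101.8)),np.sin(np.radians(-101.8))]); E=np.array([.536,.1582])
def place(gap,z): togo([*(E+(.0517+gap)*u),z],-11.8); p=get_state()['position'][:2]-E; print("gap now",round(p@u-.0517,4),"side",round(float(-p[0]*u[1]+p[1]*u[0]),4),"bottom",round(get_state()['position'][2]-.0254,4))
E
python3 -c "
from h import *
place(.01,.06)"
```

```text
t 7.05 pos [0.5083 0.0435 0.1442] F [-0.1  0.  -7.2] grip 0.573 q7 -0.42
linear now-axes(full scale) [3.35 2.27 0.17] after-turn [3.37 2.25 0.15] rot(fs) [-0.002 -0.005  0.004]
gap now 0.0662 side -0.0037 bottom 0.1188
```

Emit:
{"api": "play_rows", "payload": {"targets": [{"claw": 1, "linear": [0, 0.7, 0.15], "rotation": [-0.002, -0.005, 0.004]}, {"claw": 1, "linear": [0, 0.7, 0], "rotation": [0, 0, 0]}, {"claw": 1, "linear": [0, 0.5, 0], "rotation": [0, 0, 0]}, {"claw": 1, "linear": [0, 0, 0], "rotation": [0, 0, 0]}]}}

```text
time: 7.38
position: [0.5188, 0.0831, 0.1401]
tool_rot: [0.167, 1.572, -0.177]
ft_force: [-0.4, 0.4, -6.1]
grip_width: 0.57
```

```bash
python3 -c "
from h import *
place(.012,.05)"
```

```text
t 7.38 pos [0.5188 0.0831 0.1401] F [-0.4  0.4 -6.1] grip 0.57 q7 -0.53
linear now-axes(full scale) [3.6  0.56 0.08] after-turn [3.6  0.53 0.06] rot(fs) [-0.008 -0.005  0.005]
gap now 0.0254 side -0.0014 bottom 0.1147
```

Emit:
{"api": "play_rows", "payload": {"targets": [{"claw": 1, "linear": [0.6, 0, 0], "rotation": [-0.008, -0.005, 0.005]}, {"claw": 1, "linear": [0.8, 0, 0], "rotation": [0, 0, 0]}, {"claw": 1, "linear": [0.8, 0, 0], "rotation": [0, 0, 0]}, {"claw": 1, "linear": [0.5, 0, 0], "rotation": [0, 0, 0]}, {"claw": 1, "linear": [0, 0, 0], "rotation": [0, 0, 0]}]}}

```text
time: 7.8
position: [0.5171, 0.0734, 0.0685]
tool_rot: [0.164, 1.567, -0.175]
ft_force: [-0.8, -0.5, -5.9]
grip_width: 0.578
```

```bash
python3 -c "
from h import *
place(.008,.03)"
```

```text
t 7.8 pos [0.5171 0.0734 0.0685] F [-0.8 -0.5 -5.9] grip 0.578 q7 -0.56
linear now-axes(full scale) [1.53 1.1  0.04] after-turn [1.54 1.09 0.05] rot(fs) [-0.007 -0.001  0.005]
gap now 0.0351 side -0.0012 bottom 0.0431
```

Emit:
{"api": "play_rows", "payload": {"targets": [{"claw": 1, "linear": [0.5, 0.4, 0.04], "rotation": [-0.007, 0, 0.005]}, {"claw": 1, "linear": [0.5, 0.3, 0], "rotation": [0, 0, 0]}, {"claw": 1, "linear": [0.4, 0.3, 0], "rotation": [0, 0, 0]}, {"claw": 1, "linear": [0, 0, 0], "rotation": [0, 0, 0]}, {"claw": 1, "linear": [0, 0, 0], "rotation": [0, 0, 0]}]}}

```text
time: 8.22
position: [0.5239, 0.0905, 0.0331]
tool_rot: [0.166, 1.568, -0.172]
ft_force: [0.2, 0.4, -5.8]
grip_width: 0.575
```

```bash
python3 -c "
from h import *
place(.004,.027)"
```

```text
t 8.22 pos [0.5239 0.0905 0.0331] F [ 0.2  0.4 -5.8] grip 0.575 q7 -0.62
linear now-axes(full scale) [ 0.24  0.52 -0.08] after-turn [ 0.25  0.52 -0.08] rot(fs) [-0.006 -0.002  0.003]
gap now 0.017 side 0.002 bottom 0.0077
```

Emit:
{"api": "play_rows", "payload": {"targets": [{"claw": 1, "linear": [0.15, 0.3, -0.08], "rotation": [-0.006, -0.002, 0.003]}, {"claw": 1, "linear": [0.1, 0.15, 0], "rotation": [0, 0, 0]}, {"claw": 1, "linear": [0, 0, 0], "rotation": [0, 0, 0]}]}}

```text
time: 8.47
position: [0.5259, 0.1006, 0.0286]
tool_rot: [0.163, 1.562, -0.164]
ft_force: [0.1, 0.4, -6.0]
grip_width: 0.568
```

```bash
python3 -c "
from h import *
place(.0,.0254)"
```

```text
t 8.47 pos [0.5259 0.1006 0.0286] F [ 0.1  0.4 -6. ] grip 0.568 q7 -0.64
linear now-axes(full scale) [ 0.13  0.27 -0.08] after-turn [ 0.13  0.27 -0.08] rot(fs) [-0.001  0.002  0.   ]
gap now 0.0068 side 0.0019 bottom 0.0032
```

Emit:
{"api": "play_rows", "payload": {"targets": [{"claw": 1, "linear": [0.03, 0.15, -0.07], "rotation": [0, 0, 0]}, {"claw": 1, "linear": [0.03, 0.1, 0], "rotation": [0, 0, 0]}]}}

```text
time: 8.63
position: [0.5261, 0.1068, 0.028]
tool_rot: [0.163, 1.56, -0.165]
ft_force: [0.7, 1.0, -5.7]
grip_width: 0.574
```

```bash
python3 -c "
from h import *
place(.0,.0254)"
```

```text
t 8.63 pos [0.5261 0.1068 0.028 ] F [ 0.7  1.  -5.7] grip 0.574 q7 -0.66
linear now-axes(full scale) [ 0.1   0.03 -0.03] after-turn [ 0.1   0.03 -0.03] rot(fs) [-0.002  0.003  0.   ]
gap now 0.0007 side 0.0008 bottom 0.0026
```

Gap is estimated at under 1 mm with no contact yet. I'll ease it in and down.

Emit:
{"api": "play_rows", "payload": {"targets": [{"claw": 1, "linear": [0.05, 0.06, 0], "rotation": [0, 0, 0]}, {"claw": 1, "linear": [0.05, 0.06, 0], "rotation": [0, 0, 0]}]}}

```text
time: 8.8
position: [0.527, 0.1083, 0.0261]
tool_rot: [0.16, 1.559, -0.167]
ft_force: [-3.4, -7.3, -1.4]
grip_width: 0.57
```

```bash
python3 -c "
from h import *
place(.0,.0254)"
```

```text
t 8.8 pos [0.527  0.1083 0.0261] F [-3.4 -7.3 -1.4] grip 0.57 q7 -0.67
linear now-axes(full scale) [ 0.03 -0.04 -0.05] after-turn [ 0.03 -0.04 -0.05] rot(fs) [-0.002  0.004  0.002]
gap now -0.001 side 0.0014 bottom 0.0007
```

There is contact with the kerb (−7 N along the row), and the counter is taking the weight. I'll settle it and release.

Emit:
{"api": "play_rows", "payload": {"targets": [{"claw": 1, "linear": [0.03, 0, 0], "rotation": [0, 0, 0]}, {"claw": 0, "linear": [0, 0, 0], "rotation": [0, 0, 0]}, {"claw": 0, "linear": [0, 0, 0], "rotation": [0, 0, 0]}, {"claw": 0, "linear": [0, 0, 0], "rotation": [0, 0, 0]}, {"claw": 0, "linear": [0, 0, 0], "rotation": [0, 0, 0]}, {"claw": 0, "linear": [0, 0, 0], "rotation": [0, 0, 0]}, {"claw": 0, "linear": [0, 0, 0], "rotation": [0, 0, 0]}]}}

```text
time: 9.38
position: [0.5321, 0.1108, 0.0298]
tool_rot: [0.163, 1.55, -0.164]
ft_force: [0.4, -0.4, 0.2]
grip_width: 0.939
```

```bash
python3 -c "
from h import *
place(.0,.0254)"
```

```text
t 9.38 pos [0.5321 0.1108 0.0298] F [ 0.4 -0.4  0.2] grip 0.939 q7 -0.67
linear now-axes(full scale) [ 0.17 -0.18 -0.24] after-turn [ 0.18 -0.18 -0.23] rot(fs) [-0.002  0.01  -0.001]
gap now -0.0045 side 0.0058 bottom 0.0044
```

Emit:
{"api": "play_rows", "payload": {"targets": [{"claw": 0, "linear": [0, 0, -0.2], "rotation": [0, 0, 0]}, {"claw": 0, "linear": [-0.4, 0, 0], "rotation": [0, 0, 0]}, {"claw": 0, "linear": [-0.8, 0, 0], "rotation": [0, 0, 0]}, {"claw": 0, "linear": [-1, 0, 0], "rotation": [0, 0, 0]}, {"claw": 0, "linear": [-1, 0, 0], "rotation": [0, 0, 0]}, {"claw": 0, "linear": [-1, 0, 0], "rotation": [0, 0, 0]}, {"claw": 0, "linear": [-1, 0, 0], "rotation": [0, 0, 0]}, {"claw": 0, "linear": [0, -1, 0], "rotation": [0, 0, 0]}, {"claw": 0, "linear": [0, -1, 0], "rotation": [0, 0, 0]}, {"claw": 0, "linear": [0, 0, 0], "rotation": [0, 0, 0]}]}}

```text
time: 10.22
position: [0.5126, 0.0658, 0.1715]
tool_rot: [0.157, 1.548, -0.156]
ft_force: [-0.2, -1.3, -0.2]
grip_width: 0.999
```

```bash
python3 - <<'E'
from h import *
place(.0,.2)
for n in("wrist","top"):
    C=cam(n); im=get_image(n); cv2.imwrite(f"pics/{n}5.png",im); m,v=red(im)
    for b in blobs(m&(v>110),200):
        c,wh,a,_=rect(ray(C,b,.065)); d=c-E; print(n,b.mean(0).round(),c.round(4),np.round(wh,4),round(a,1),"x",round(d@u,4),"y",round(float(-d[0]*u[1]+d[1]*u[0]),4))
im2=cv2.imread("pics/wrist5.png"); cv2.imwrite("pics/both5.png",cv2.resize(np.vstack([im2,im]),(480,600)))
E
```

```text
t 10.22 pos [0.5126 0.0658 0.1715] F [-0.2 -1.3 -0.2] grip 0.999 q7 -0.43
linear now-axes(full scale) [-1.13  1.74  0.19] after-turn [-1.14  1.74  0.16] rot(fs) [ 0.004  0.011 -0.001]
gap now 0.0435 side -0.0041 bottom 0.1461
wrist [319. 147.] [0.5274 0.1033] [0.0488 0.1083] 78.0 x 0.0555 y 0.0028
wrist [318.  38.] [0.543  0.1837] [0.0491 0.0528] 78.6 x -0.0264 y 0.0016
top [204. 222.] [0.5213 0.0791] [0.0483 0.0585] 78.4 x 0.0805 y 0.0018
top [303. 217.] [ 0.5321 -0.1422] [0.0459 0.1217] 12.2 x 0.2948 y 0.0576
top [633. 163.] [ 0.6533 -0.857 ] [0.0318 0.174 ] 174.3 x 0.9698 y 0.3225
```

View pics/both5.png

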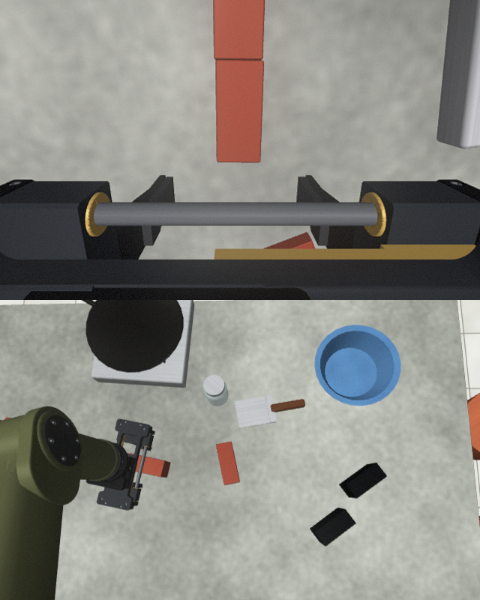

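The wrist view shows the brick at (240,110 in the composite), butted to the kerb with only a hairline joint. In the top view the slip and jar are in their places and the arm is clear. Handing in.

```bash
python3 -c "
from bench import *
print(close_job())"
```

```text
the job is handed in; nothing more can be done
None
```

I picked up the loose red 65 mm brick, butted it against the kerb's free end, let go, backed the arm off and handed the job in at about 10.3 s. No verdict was reported.

**Contact:** just before release the wrist showed about 7 N of contact with the kerb, and most of the brick's weight was on the counter.

**Wrist camera, last check:**

| | Measured | Allowed |
|---|---|---|
| Brick centre out from the kerb face | 55.5 mm | 49 to 65 mm |
| Sideways offset | about 1–3 mm | under 12 mm |
| Turn from the row | about 0.6° | 10° |

- **Height and lean:** I did not measure these directly. The top face came out the right size when cast at kerb height, which fits a brick standing upright.
- **Bystanders:** the slip read within 1 mm of its starting place. The jar was only checked by eye and looked unmoved. The black bricks were left alone.
- **Disagreement:** the final top view could not confirm the placement because the arm hid most of the brick. Its reading of 80 mm out covers only the visible half and should be ignored.

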